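Pair the humidity sensor with its base station

TASK

Stand the small round humidity sensor upright on the bench midway between the grey base station and the walnut box of sound posts, touching neither, and let go of it. Then take the slim straight-handled stylus from its stand, put its pin down through the round hole in the top of the base station and press the sunken pairing button fully down. Finish while still gripping the stylus and holding the button down; leave the pegs, the fingerboard and the reamer where they are.

Things in the scene. Friction and masses are not known exactly. Their poses are not given: they have to be found in the camera images.
- sensor_center (a point): Centre of the loose humidity sensor, an off-white plastic upright cylinder, 44 mm in diameter and 44 mm high, with dark vent lines round it; about 90 g. It stands on the bench at the robot's side of the base station and box; this point is half-way up, 22 mm above its underside. z is its own axis, up.
- station: Base station, a fixed grey plastic box 100 mm (its x) by 80 mm (its y) by 45 mm high; origin at the centre of its underside, z up. A flat display covers the -x half of its top; the hole is in the +x half. The walnut box stands off its -y side, 90 to 120 mm of free bench between the two facing faces.
- station_hole (a point): Centre of the mouth of the round vertical hole, 14 mm in diameter, in the flat top of the base station, 45 mm above the bench. It lies at x = +20, y = +12 mm in the station's frame. The white button's flat top (12 mm in diameter) lies 22 mm below the mouth.
- pair_button (a joint): Travel of the pairing button at the bottom of the hole: 0 up, 0.005 m fully down. Spring: about 1.4 N to start it, 5 N fully down, then a hard stop; it springs up when let go.
- post_box: Squat open walnut box full of upright spruce sound posts, fixed, 80 mm (its x) by 90 mm (its y) by 50 mm high, the posts rising to about 68 mm; origin at the centre of its underside. Its +y face looks at the base station's -y face, nearly parallel to it.
- stylus_center (a point): Middle of the stylus's handle, where to grip it; starts 80 mm above the bench. Loose, about 45 g, upright, pin down: straight round rosewood handle 16 mm in diameter, 60 mm long, with a 21 mm brass collar over its lowest 4 mm; below it a steel pin 6 mm in diameter, 40 mm long. It stands in one of two like walnut stands, left or right. z points up along the stylus.
- stylus_tip (a point): Tip of the stylus's pin, on its axis 70 mm below the middle of the handle. At the start hidden in the 17 mm round hole of a fixed walnut stand (56 x 56 mm, 50 mm high), on whose top the collar rests. z points up along the stylus.
- reamer_center (a point): Middle of the grip of the brass peg reamer, loose, standing in the other walnut stand: a bulb-shaped rosewood grip 38 mm wide on a brass collar, top 92 mm above the bench. To be left alone.
- fingerboard: Loose cracked ebony fingerboard lying behind the station, 40 x 270 x 10 mm, long side along its y; origin at the centre of its underside. To be left alone.
- peg0: One of four loose boxwood tuning pegs lying on the bench, about 74 mm long along its x (shaft to +x), 22 mm wide and 13 mm high; origin under its collar, at bench level. To be left alone.
- peg1: One of four loose boxwood tuning pegs lying on the bench, about 74 mm long along its x (shaft to +x), 22 mm wide and 13 mm high; origin under its collar, at bench level. To be left alone.
- peg2: One of four loose boxwood tuning pegs lying on the bench, about 74 mm long along its x (shaft to +x), 22 mm wide and 13 mm high; origin under its collar, at bench level. To be left alone.
- peg3: One of four loose boxwood tuning pegs lying on the bench, about 74 mm long along its x (shaft to +x), 22 mm wide and 13 mm high; origin under its collar, at bench level. To be left alone.
Things that resemble listed ones, but are neither listed nor needed, are in the scene too. What is meant by the part that bears sensor_center is not blue or green, and is the smaller of those in its own colour.

How it is judged:
By the outcome, as a careful person would: the job done as asked, in the order asked, and still so for the second after the job is handed in, while the arm keeps its last pose, push and grip.
It also fails if it takes over 64 s, if anything falls off the work surface, if the arm or the gripper's body presses on something with over 40 N, if the wrist force passes 120 N, or if a joint passes its speed limit or range.

ROBOT

A 6-joint arm with a two-finger parallel gripper is mounted at the origin on the work surface. World frame = base frame: x ahead of the robot, y to its left, z up, the work surface at z = 0. Lengths are in m, angles in degrees, forces in N, time in s.
With the tool pointing down it reaches from about 0.4 to 0.825 m from the base axis. Payload 7 kg.
Tool frame: the origin (TCP) lies at the very end of the fingers, on their centre line; the grasp point (between the pads) lies 19 mm behind it; z points along the fingers, y is the direction in which the jaws open and shut (so a half turn about z gives the same grasp; the last joint's range is limited). The gripper opens to 88 mm and grips with 3 to 60 N. Pads are 19 mm wide; open, the fingers measure 130 mm over their backs; the gripper's body (78 mm by 193 mm) begins 47 mm behind the grasp point.
Start: joints at [-49.097, 20.546, 0.682, 0, -70.136, -16.507], TCP at [0.279, -0.615, 0.227] pointing down, gripper open.
Joint ranges: [-176.03, 176.03], [-82.01, 121.73], [-58.28, 71.71], [-173.87, 95.51], [-174.79, -0.11], [-173.66, 173.66]. Speed limits (degrees/s): [136.94, 136.94, 172.46, 180, 180, 180].

INTERFACE

Orientations are given as [roll, pitch, yaw] about the fixed x, y, z axes, in that order (R = Rz(yaw) Ry(pitch) Rx(roll)).
In Python, from plant import ctrl gives the robot as it stands.
- The arm moves only by the tool move_arm, never from a script. Its argument "increments" is a list of rows, each a list of 2 entries, a list of its own where there are three numbers: the shift along the world's x, y, z in mm, then the turn about the world's z in rad. A call has exactly 8 rows; each row shifts and turns the pose as measured when the row begins; what a row does not reach is not made up. A row lasts 1/10 s, in which the tool goes at most 50 mm and 8.59 degrees, less where a joint would pass 70% of its speed; a pose out of reach is approached as far as the arm can. A call with a gripper value outside its range is refused whole. "jaw" is the gripper command: -1 is shut, 1 is fully open, values between are in proportion, set as the call begins (left out, the last holds). The fingers move at their own pace and stop on an object; the grip force is fixed at half the most. Time passes only in rows, so rows that do not move let the fingers close, or fill a call up. It gives the time, the measured TCP pose, the force and the opening at its end, in the units of the state.
- ctrl.get_obs(): the state, without advancing time (a new reading comes with each control period).
- ctrl.snapshot(name): name is "scene" or "top"; returns a dict with "color" (480x640x3 uint8, red, green, blue), "fx", "fy", "cx", "cy" (pixels), "R" (3x3) and "t" (3): a world point X has camera coordinates R X + t. Camera axes: x right, y down, z forward; pixel columns grow to the right and rows downward; lengths in m; the calibration is good to about 2 mm. A picture is of the moment at which its call begins. There is no depth.
- ctrl.close_job(): hands the job in, once; it reports no verdict.
The state is a dict: "clock": time; "joint_pos": joint angles; "qvel": joint speeds; "tau": joint torques, N m; "tool_pos": TCP position; "orientation": TCP orientation; "force": force on the tool from outside, world axes, zero at the start; "moment": the same for the moment, N m; "opening": finger opening in m.
Only numpy, scipy, OpenCV 4.12 (cv2) and the standard library are available. Lean on these libraries where they do the work, as an engineer would, in place of code of your own. Each camera call takes 0.05 s, during which the arm holds its last target.

## Working session

There is one attempt and no reset: what is moved stays moved. The work goes in short steps, Python scripts to look and compute and a tool call to move; the robot and the scene stay as the last step left them, time stands still between calls to the robot, and variables do not carry over. Pictures are saved under pics/ and viewed, and the job is handed in when it is done.

Besides the shell and the picture viewer there is one more tool, called after "Call:" by a JSON object that holds its "name" and its "arguments", one argument or row to a line. move_arm: Moves the arm, as the interface text tells. Its arguments: {"type":"object","properties":{"increments":{"type":"array","items":{"type":"array"}},"jaw":{"type":"number"}},"required":["increments"]}

```bash
mkdir -p pics; cat > h.py <<'E'
from plant import ctrl
import cv2, numpy as np
def snap(n,f):
    s=ctrl.snapshot(n); cv2.imwrite('pics/'+f,cv2.cvtColor(s['color'],cv2.COLOR_RGB2BGR)); return s
def ray(s,u,v,z):
    R=np.array(s['R']);t=np.array(s['t']);C=-R.T@t
    d=R.T@np.array([(u-s['cx'])/s['fx'],(v-s['cy'])/s['fy'],1])
    return C+d*(z-C[2])/d[2]
def proj(s,X):
    c=np.array(s['R'])@np.array(X)+np.array(s['t'])
    return s['fx']*c[0]/c[2]+s['cx'],s['fy']*c[1]/c[2]+s['cy']
E
python3 - <<'E'
from h import *
for n in('scene','top'):
    s=snap(n,n+'0.png'); print(s['fx'],s['cx'],s['cy'],s['R'],-np.array(s['R']).T@s['t'])
print(ctrl.get_obs())
E
```

```text
588.1583996044801 324.9822639856747 241.07290093917197 [[-0.79096629  0.61184684 -0.00397191]
 [ 0.37477651  0.47934145 -0.79358323]
 [-0.48364749 -0.62918616 -0.60844875]] [1.18287231 0.74891447 0.79445475]
540.3241835929605 320.0544231365708 246.3336169617138 [[ 5.09602940e-02 -9.98700678e-01 -6.77653150e-05]
 [-9.76460019e-01 -4.98111886e-02 -2.09868236e-01]
 [ 2.09592174e-01  1.07611171e-02 -9.77729676e-01]] [ 0.39047932 -0.01153199  1.03583722]
{'clock': 0.1, 'joint_pos': array([-4.90952442e+01,  2.05863977e+01,  6.40005971e-01, -1.82636066e-02,
       -7.01381439e+01, -1.65071484e+01]), 'qvel': array([-0.04917356, -0.05815943,  0.12387978,  0.02220869, -0.07241386,
       -0.06888096]), 'tau': array([-1.46864400e-03, -5.84161305e+01,  2.93751884e+01,  7.01547414e+00,
        1.02115722e-02, -4.15409863e-05]), 'tool_pos': array([ 0.2786145 , -0.61432662,  0.22573274]), 'orientation': array([ 1.79914070e+02, -7.55935584e-03, -1.55608605e+02]), 'force': array([0.42205708, 0.70773828, 0.17118569]), 'moment': array([ 0.00473526,  0.02137252, -0.04301051]), 'opening': 0.08733276223266126}
```

View pics/scene0.png

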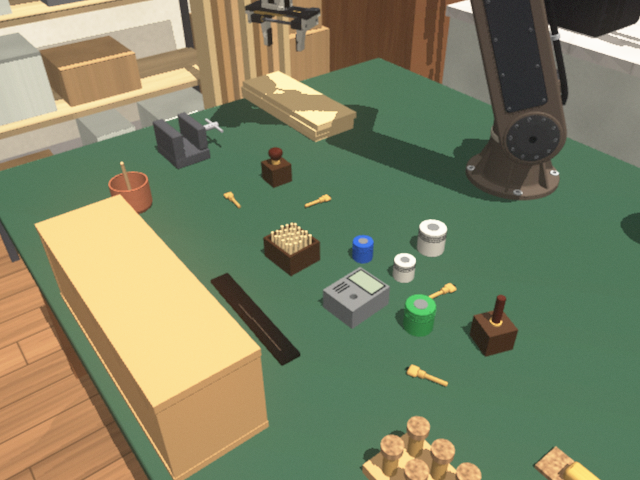

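View pics/top0.png

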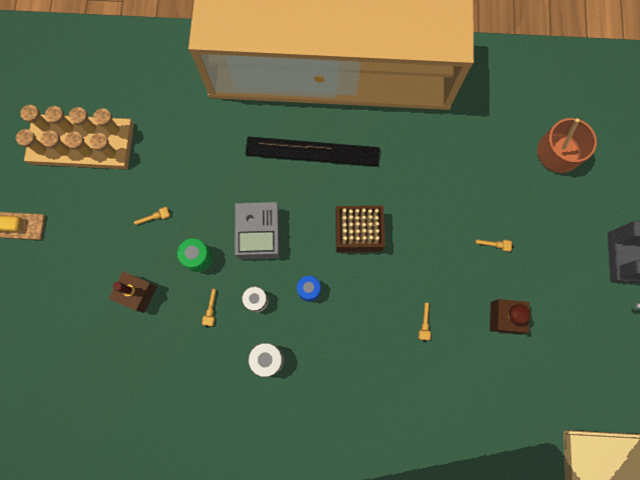

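The top view shows the small white sensor at (255,299) and the larger white decoy at (265,360), with blue and green decoys at (309,288) and (194,254). The station is at (257,231), its hole near (250,218), and the post box at (360,229). The stylus is in the left stand near (127,290) and the reamer is on the right at (515,315).

```bash
python3 - <<'E'
from h import *
s=cv2.imread('pics/top0.png')
a=cv2.resize(s[190:330,90:400],None,fx=2.58,fy=2.58,interpolation=cv2.INTER_CUBIC);cv2.imwrite('pics/topc.png',a)
s=cv2.imread('pics/scene0.png')
a=cv2.resize(s[210:370,240:530],None,fx=2.7,fy=2.7,interpolation=cv2.INTER_CUBIC);cv2.imwrite('pics/scenec.png',a)
E
```

```text
(no output)
```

View pics/topc.png

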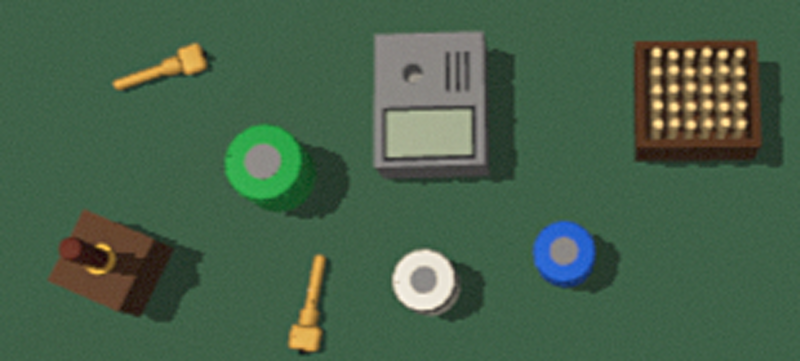

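View pics/scenec.png

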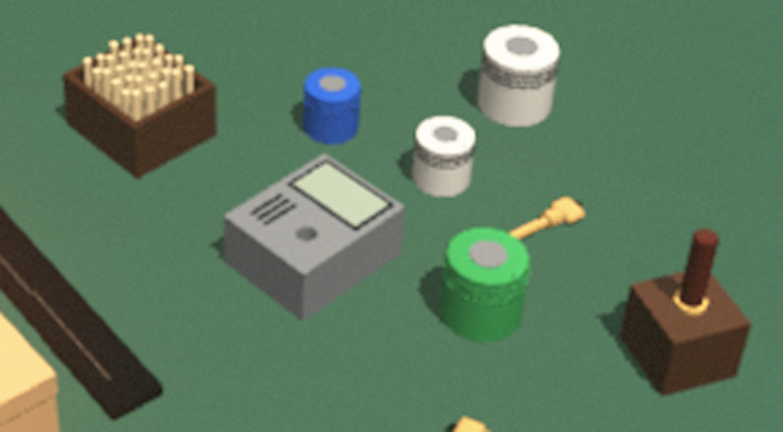

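```bash
cat >> h.py <<'E'
def cm(u,v,which): # crop->full
    return (90+(u+.5)/2.58-.5,190+(v+.5)/2.58-.5) if which=='top' else (240+(u+.5)/2.7-.5,210+(v+.5)/2.7-.5)
def tri(s1,p1,s2,p2):
    A=[];b=[]
    for s,(u,v) in((s1,p1),(s2,p2)):
        R=np.array(s['R']);t=np.array(s['t'])
        for r,k in((0,(u-s['cx'])/s['fx']),(1,(v-s['cy'])/s['fy'])):
            A.append(R[r]-k*R[2]);b.append(k*t[2]-t[r])
    return np.linalg.lstsq(np.array(A),np.array(b),rcond=None)[0]
E
python3 - <<'E'
from h import *
T=ctrl.snapshot('top');S=ctrl.snapshot('scene')
np.set_printoptions(precision=4,suppress=True)
pts={'sensorlid':((424,280),(446,134),.044),'hole':((413,73),(306,234),.045),
'stylus top':((70,249),(706,238),.110),'collar':((98,260),(691,302),.052),
'st far left':((375,34),(304,275),.045),'st far right':((484,33),(226,217),.045),
'st near right':((486,166),(325,155),.045),'st near left':((375,168),(403,211),.045),
'box far left':((636,42),(138,130),.05),'box far right':((757,41),(66,78),.05),
'box near left':((637,151),(216,88),.05),'box near right':((759,150),None,.05),
'blue':((564,251),(333,83),.044),'green':((262,161),(488,255),.06),
'stand a':((86,213),(665,353),.05),'stand b':((172,243),(748,322),.05),'stand c':((52,280),(630,285),.05),'stand d':((132,306),(705,268),.05)}
for k,(a,b,z) in pts.items():
    p=ray(T,*cm(*a,'top'),z)
    if b is None: print(k,p);continue
    q=ray(S,*cm(*b,'s'),z); print(k,p[:2],q[:2],tri(T,cm(*a,'top'),S,cm(*b,'s')))
# masks
for n,s in(('top',T),('scene',S)):
    c=s['color'];h=cv2.cvtColor(c,cv2.COLOR_RGB2HSV)
    m=((h[...,1]<60)&(h[...,2]>185)).astype(np.uint8)
    u,v=map(int,proj(s,[.467,.108,.03]))
    nn,l,st,ce=cv2.connectedComponentsWithStats(m)
    for i in range(1,nn):
        if abs(ce[i][0]-u)<25 and abs(ce[i][1]-v)<25 and st[i][4]>20: print(n,'white',st[i],ce[i])
E
```

```text
sensorlid [0.4994 0.1157] [0.4965 0.1197] [0.4978 0.1175 0.0435]
hole [0.651  0.1353] [0.6496 0.1401] [0.6499 0.1371 0.0433]
stylus top [0.5008 0.3452] [0.5002 0.3503] [0.4998 0.3477 0.1077]
collar [0.5009 0.3467] [0.4987 0.3497] [0.4998 0.3483 0.0515]
st far left [0.6793 0.1657] [0.6765 0.1702] [0.6777 0.1677 0.0442]
st far right [0.6842 0.0853] [0.6826 0.0924] [0.6827 0.0876 0.0424]
st near right [0.5842 0.077 ] [0.5842 0.0836] [0.5831 0.079  0.0418]
st near left [0.5786 0.1573] [0.5808 0.1639] [0.5783 0.1592 0.0405]
box far left [ 0.6816 -0.0273] [ 0.679  -0.0194] [ 0.6795 -0.0249  0.0478]
box far right [ 0.6869 -0.1161] [ 0.6862 -0.1062] [ 0.6853 -0.1142  0.046 ]
box near left [ 0.5998 -0.0317] [ 0.6023 -0.0244] [ 0.5996 -0.0306  0.0453]
box near right [ 0.605  -0.1197  0.05  ]
blue [0.5253 0.0172] [0.5221 0.0203] [0.5237 0.0187 0.0442]
green [0.5767 0.2357] [0.5779 0.2426] [0.576  0.2383 0.0559]
stand a [0.5344 0.3603] [0.5453 0.3677] [0.5363 0.3633 0.0404]
stand b [0.516  0.2963] [0.4822 0.3829] [0.4928 0.3411 0.0241]
stand c [0.4853 0.3782] [0.5161 0.3138] [0.5058 0.3456 0.0731]
stand d [0.4699 0.3194] [0.4643 0.3338] [0.4657 0.3267 0.045 ]
top white [242 287  24  23 339] [253.7109 298.1298]
scene white [394 253  22  15 223] [404.6906 259.843 ]
scene white [401 271  13  11  95] [407.1263 276.4842]
```

Call:
{"name": "move_arm", "arguments": {
  "increments": [
    [[13,46,0],0.12],
    [[13,46,0],0.12],
    [[13,46,0],0.12],
    [[13,46,0],0.12],
    [[13,46,0],0.12],
    [[13,46,0],0.12],
    [[13,46,0],0.12],
    [[13,46,0],0.12]
  ],
  "jaw": 0.4
}}

```text
clock: 1.0
tool_pos: [0.3811, -0.2381, 0.2216]
orientation: [179.7, -0.1, -99.1]
force: [1.3, 0.3, 0.7]
opening: 0.0617
```

Call:
{"name": "move_arm", "arguments": {
  "increments": [
    [[14,44,-3],0.05],
    [[14,44,-3],0.05],
    [[14,44,-3],0.05],
    [[14,44,-3],0.05],
    [[14,44,-3],0.04],
    [[14,44,-3],0],
    [[14,44,-3],0],
    [[14,44,-3],0]
  ]
}}

```text
clock: 1.8
tool_pos: [0.4938, 0.1302, 0.1999]
orientation: [-179.8, 0.0, -84.3]
force: [1.6, -0.3, -0.1]
opening: 0.0615
```

Call:
{"name": "move_arm", "arguments": {
  "increments": [
    [[0,0,0],0],
    [[0,0,0],0],
    [[0,0,0],0],
    [[0,0,0],0],
    [[0,0,0],0],
    [[0,0,0],0],
    [[0,0,0],0],
    [[0,0,0],0]
  ]
}}

```text
clock: 2.6
tool_pos: [0.494, 0.1315, 0.1994]
orientation: [-179.8, 0.0, -84.2]
force: [0.3, 0.0, -0.7]
opening: 0.0614
```

Call:
{"name": "move_arm", "arguments": {
  "increments": [
    [[4,-14,-20],-0.02],
    [[0,0,-20],0],
    [[0,0,-20],0],
    [[0,0,-20],0],
    [[0,0,-20],0],
    [[0,0,-20],0],
    [[0,0,0],0],
    [[0,0,0],0]
  ]
}}

```text
clock: 3.4
tool_pos: [0.4995, 0.1163, 0.0779]
orientation: [-179.5, 0.1, -85.5]
force: [-0.1, -0.2, 0.5]
opening: 0.0617
```

```bash
python3 - <<'E'
from h import *
S=snap('scene','s1.png');T=snap('top','t1.png')
a=cv2.resize(cv2.imread('pics/s1.png')[150:350,260:540],None,fx=2.8,fy=2.8);cv2.imwrite('pics/s1c.png',a)
print(ctrl.get_obs()['tool_pos'])
E
```

```text
[0.49966305 0.11650566 0.07835247]
```

View pics/s1c.png

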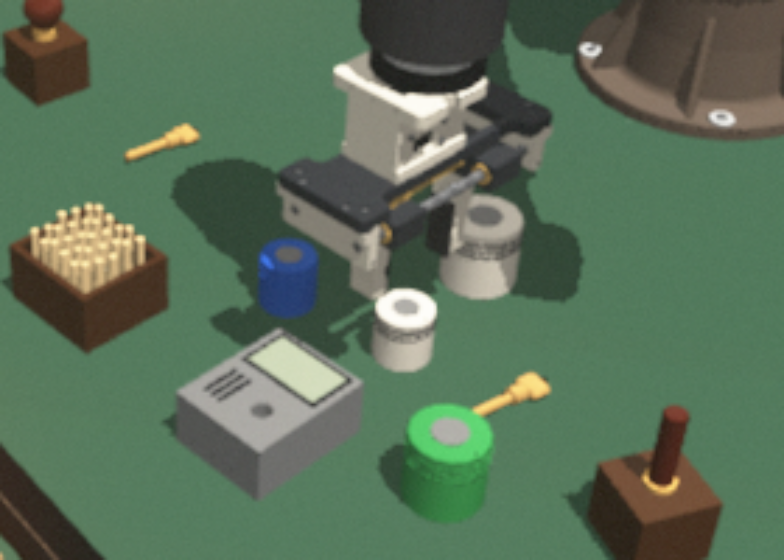

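```bash
python3 - <<'E'
from h import *
S=ctrl.snapshot('scene');T=ctrl.snapshot('top')
print(proj(S,[.4997,.1165,.078]),proj(S,[.4997+.031,.1165,.078]),proj(S,[.4997-.031,.1165,.078]))
print(ray(T,265,360,.062),ray(T,265-17,360,.062)-ray(T,265+17,360,.062),tri(T,(265,360),S,(260+487/2.8,150+216/2.8)))
E
```

```text
(np.float64(403.927884665389), np.float64(245.81509411818837)) (np.float64(392.40912471765364), np.float64(251.82278872231717)) (np.float64(415.15374140911047), np.float64(239.9601653505099))
[0.38951182 0.08571293 0.062     ] [-0.00305595  0.05988977  0.        ] [0.38742877 0.08856015 0.0573663 ]
```

Call:
{"name": "move_arm", "arguments": {
  "increments": [
    [[-1,1,-15],0],
    [[0,0,-15],0],
    [[0,0,-15],0],
    [[0,0,-10],0],
    [[0,0,-5],0],
    [[0,0,0],0],
    [[0,0,0],0],
    [[0,0,0],0]
  ]
}}

```text
clock: 4.4
tool_pos: [0.5031, 0.1203, 0.023]
orientation: [-178.8, 0.5, -85.4]
force: [0.3, 1.0, -0.4]
opening: 0.0615
```

Call:
{"name": "move_arm", "arguments": {
  "increments": [
    [[0,0,0],0],
    [[0,0,0],0],
    [[0,0,0],0],
    [[0,0,0],0],
    [[0,0,0],0],
    [[0,0,0],0],
    [[0,0,0],0],
    [[0,0,0],0]
  ],
  "jaw": -1
}}

```text
clock: 5.2
tool_pos: [0.5033, 0.1206, 0.024]
orientation: [-178.7, 0.6, -85.4]
force: [0.0, 0.3, -0.0]
opening: 0.0435
```

Call:
{"name": "move_arm", "arguments": {
  "increments": [
    [[0,0,15],0],
    [[0,0,20],0],
    [[0,0,20],0],
    [[0,0,20],0],
    [[0,0,15],0],
    [[0,0,0],0],
    [[0,0,0],0],
    [[0,0,0],0]
  ]
}}

```text
clock: 6.0
tool_pos: [0.5016, 0.1195, 0.1153]
orientation: [-178.9, 0.5, -85.5]
force: [-0.1, -0.7, -2.0]
opening: 0.0436
```

```bash
python3 - <<'E'
from h import *
S=snap('scene','s2.png');T=snap('top','t2.png')
a=cv2.resize(cv2.imread('pics/s2.png')[150:350,260:540],None,fx=2.8,fy=2.8);cv2.imwrite('pics/s2c.png',a)
print(ctrl.get_obs())
E
```

```text
{'clock': 6.1, 'joint_pos': array([ 35.34285057,  10.95815957, -28.87129813,   0.16189821,
       -49.07131905, -30.91234939]), 'qvel': array([-0.00263343,  0.05604152,  0.10824377,  0.13238144, -0.18691005,
        0.06200309]), 'tau': array([ 1.24182584e-02, -4.05446112e+01,  2.45152169e+01,  5.90387776e+00,
        9.26629594e-02,  2.10129467e-03]), 'tool_pos': array([0.50130992, 0.11938795, 0.11493829]), 'orientation': array([-178.99311768,    0.45794121,  -85.46058563]), 'force': array([ 0.18583327,  0.25566418, -1.05441767]), 'moment': array([-0.04952191,  0.16501587, -0.00052855]), 'opening': 0.043145210554006434}
```

View pics/s2c.png

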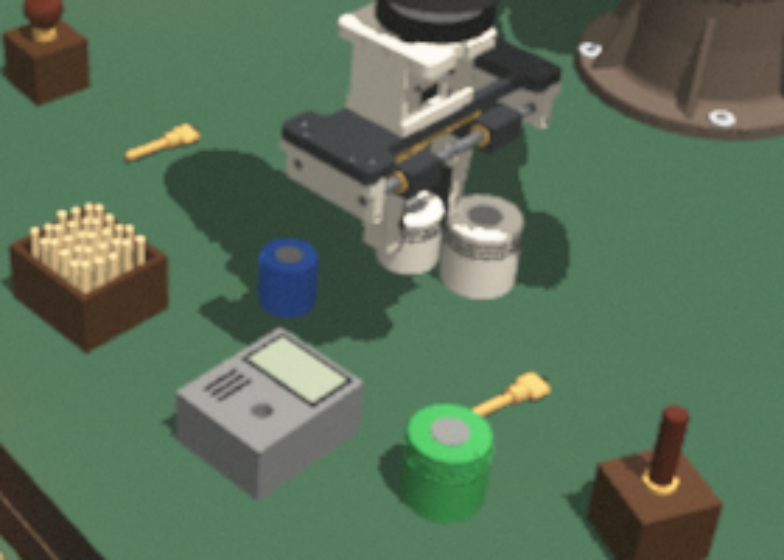

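Call:
{"name": "move_arm", "arguments": {
  "increments": [
    [[22,-15,0],0],
    [[22,-15,0],0],
    [[22,-15,0],0],
    [[22,-15,0],0],
    [[22,-15,0],0],
    [[22,-15,0],0],
    [[0,0,0],0],
    [[0,0,0],0]
  ]
}}

```text
clock: 6.9
tool_pos: [0.6347, 0.0246, 0.1067]
orientation: [-179.7, 0.3, -85.4]
force: [-0.9, 0.1, -1.7]
opening: 0.0434
```

```bash
python3 - <<'E'
from h import *
S=snap('scene','s3.png');T=snap('top','t3.png')
a=cv2.resize(cv2.imread('pics/s3.png')[150:350,220:500],None,fx=2.8,fy=2.8);cv2.imwrite('pics/s3c.png',a)
o=ctrl.get_obs();print(o['tool_pos'],o['orientation'])
E
```

```text
[0.63439345 0.02518828 0.10710754] [-179.64382408    0.28404237  -85.32011317]
```

View pics/s3c.png

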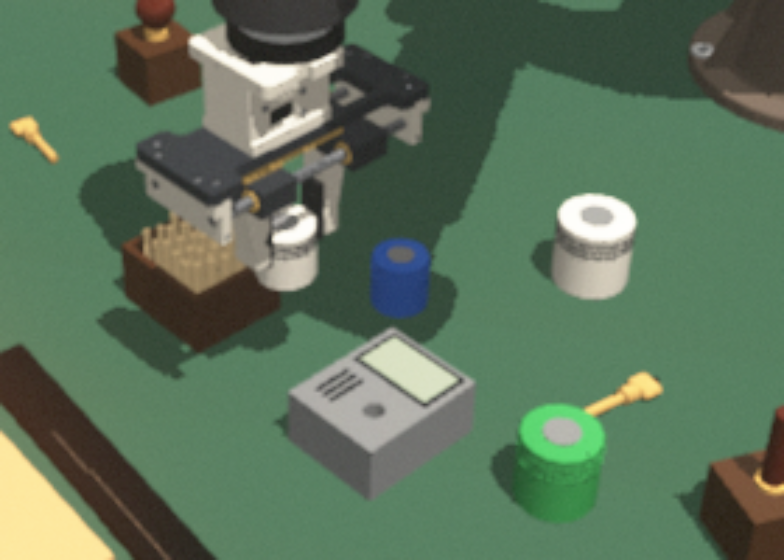

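View pics/t3.png

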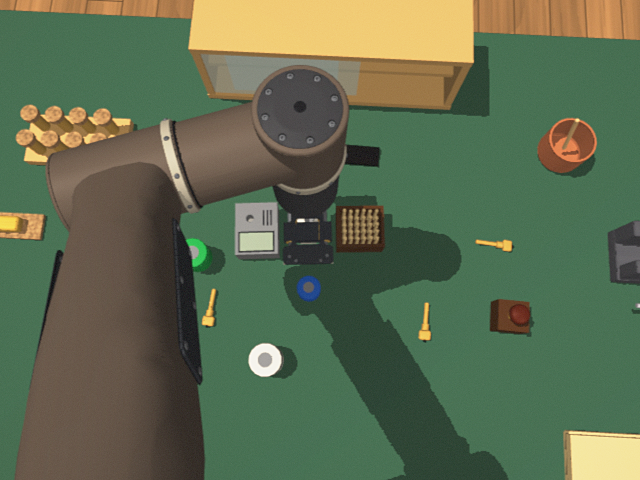

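Call:
{"name": "move_arm", "arguments": {
  "increments": [
    [[2,3,-10],0],
    [[0,0,-12],0],
    [[0,0,-12],0],
    [[0,0,-12],0],
    [[0,0,-10],0],
    [[0,0,-5],0],
    [[0,0,0],0],
    [[0,0,0],0]
  ]
}}

```text
clock: 7.8
tool_pos: [0.6337, 0.0303, 0.0396]
orientation: [-179.8, 0.3, -85.1]
force: [-0.2, -0.6, -1.1]
opening: 0.0433
```

Call:
{"name": "move_arm", "arguments": {
  "increments": [
    [[3,-1,-5],0],
    [[0,0,-4],0],
    [[0,0,-3],0],
    [[0,0,-2],0],
    [[0,0,0],0],
    [[0,0,0],0],
    [[0,0,0],0],
    [[0,0,0],0]
  ]
}}

```text
clock: 8.6
tool_pos: [0.6382, 0.0293, 0.0261]
orientation: [-179.6, 0.3, -85.2]
force: [0.9, 0.1, -0.4]
opening: 0.0432
```

```bash
python3 - <<'E'
from h import *
S=snap('scene','s4.png');T=snap('top','t4.png')
a=cv2.resize(cv2.imread('pics/s4.png')[190:330,240:440],None,fx=4,fy=4,interpolation=cv2.INTER_CUBIC);cv2.imwrite('pics/s4c.png',a)
o=ctrl.get_obs();print(o['tool_pos'],o['orientation'],o['force'])
E
```

```text
[0.63821209 0.02932896 0.02612   ] [-179.60771814    0.30047205  -85.14935958] [-0.51696486 -0.32994273 -0.96580389]
```

View pics/s4c.png

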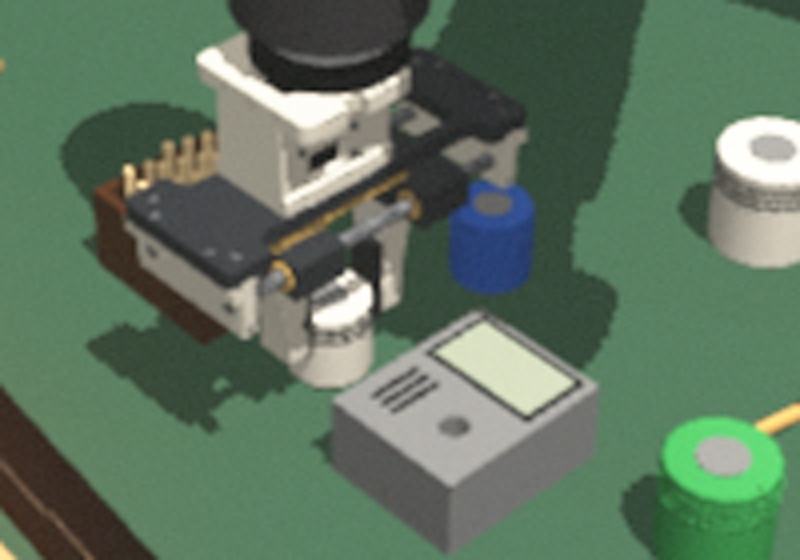

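Call:
{"name": "move_arm", "arguments": {
  "increments": [
    [[-1,-1,-1],0],
    [[0,0,-1],0],
    [[0,0,-1],0],
    [[0,0,-1],0],
    [[0,0,0],0],
    [[0,0,0],0],
    [[0,0,0],0],
    [[0,0,0],0]
  ]
}}

```text
clock: 9.5
tool_pos: [0.6374, 0.0282, 0.0243]
orientation: [-179.5, 0.3, -85.1]
force: [-0.1, 0.4, 0.1]
opening: 0.0432
```

Call:
{"name": "move_arm", "arguments": {
  "increments": [
    [[0,0,-1],0],
    [[0,0,0],0],
    [[0,0,0],0],
    [[0,0,0],0],
    [[0,0,0],0],
    [[0,0,0],0],
    [[0,0,0],0],
    [[0,0,0],0]
  ]
}}

```text
clock: 10.3
tool_pos: [0.6376, 0.028, 0.0242]
orientation: [-179.5, 0.3, -85.1]
force: [-0.5, -0.5, 2.1]
opening: 0.0433
```

Call:
{"name": "move_arm", "arguments": {
  "increments": [
    [[0,0,0],0],
    [[0,0,0],0],
    [[0,0,0],0],
    [[0,0,0],0],
    [[0,0,0],0],
    [[0,0,0],0],
    [[0,0,0],0],
    [[0,0,0],0]
  ],
  "jaw": 0.4
}}

```text
clock: 11.1
tool_pos: [0.6378, 0.028, 0.0238]
orientation: [-179.5, 0.3, -85.1]
force: [-0.0, -0.6, -0.2]
opening: 0.0614
```

Call:
{"name": "move_arm", "arguments": {
  "increments": [
    [[0,0,10],0],
    [[0,0,15],0],
    [[0,0,20],0],
    [[0,0,25],0],
    [[0,0,25],0],
    [[0,0,25],0],
    [[0,0,0],0],
    [[0,0,0],0]
  ]
}}

```text
clock: 11.9
tool_pos: [0.6371, 0.0275, 0.1533]
orientation: [-179.4, 0.2, -85.1]
force: [-0.5, -0.9, -0.1]
opening: 0.0617
```

Call:
{"name": "move_arm", "arguments": {
  "increments": [
    [[-17,39,1],0],
    [[-17,39,1],0],
    [[-17,39,1],0],
    [[-17,39,1],0],
    [[-17,39,1],0],
    [[-17,39,1],0],
    [[-17,39,1],0],
    [[-17,39,1],0]
  ]
}}

```text
clock: 12.7
tool_pos: [0.4943, 0.343, 0.158]
orientation: [-179.7, 0.0, -85.6]
force: [1.1, -0.0, -0.0]
opening: 0.0613
```

```bash
python3 - <<'E'
from h import *
S=snap('scene','s5.png');T=snap('top','t5.png')
a=cv2.resize(cv2.imread('pics/t5.png')[180:330,90:400],None,fx=2.58,fy=2.58,interpolation=cv2.INTER_CUBIC);cv2.imwrite('pics/t5c.png',a)
o=ctrl.get_obs();print(o['tool_pos'],o['orientation'])
E
```

```text
[0.49375492 0.34583838 0.15793995] [-1.79679560e+02  5.60836303e-02 -8.53549587e+01]
```

View pics/s5.png

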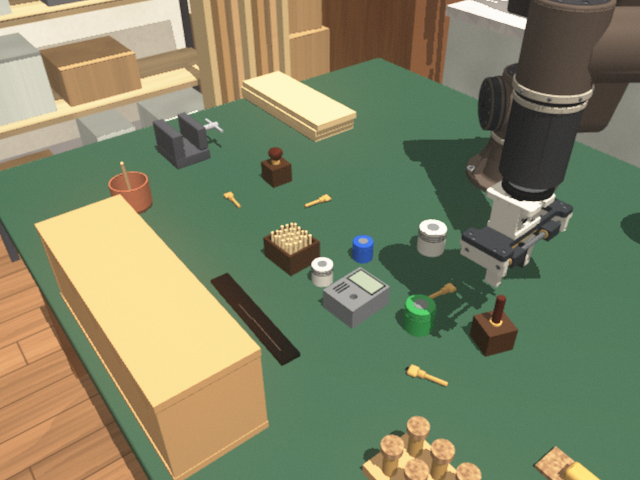

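View pics/t5c.png

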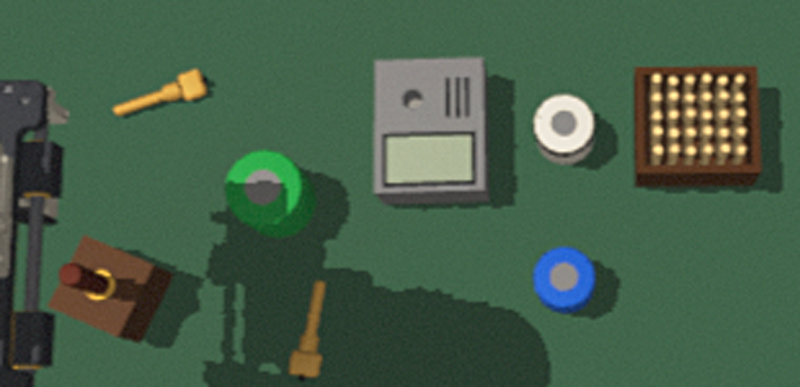

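```bash
python3 - <<'E'
from h import *
S=ctrl.snapshot('scene');T=ctrl.snapshot('top')
np.set_printoptions(precision=4,suppress=True)
f=lambda u,v:(90+(u+.5)/2.58-.5,180+(v+.5)/2.58-.5)
l=ray(T,*f(564,123),.044);print('lid top',l[:2])
# station -y face corners & box +y face corners, top cam
P=[ray(T,*f(*p),z)[:2] for p,z in(((484,59),.045),((486,192),.045),((636,68),.05),((637,177),.05))]
print(P)
def yat(a,b,x): return a[1]+(b[1]-a[1])*(x-a[0])/(b[0]-a[0])
ys,yb=yat(P[0],P[1],l[0]),yat(P[2],P[3],l[0]);print(ys,yb,(ys+yb)/2,l[1])
a=cv2.resize(cv2.cvtColor(S['color'],cv2.COLOR_RGB2BGR)[200:340,250:420],None,fx=4,fy=4,interpolation=cv2.INTER_CUBIC);cv2.imwrite('pics/s6c.png',a)
E
```

```text
lid top [0.6386 0.0235]
[array([0.6841, 0.0852]), array([0.584, 0.077]), array([ 0.6814, -0.0273]), array([ 0.5996, -0.0317])]
0.08151042754966481 -0.02958256581773329 0.02596393086596576 0.023464238535142616
```

View pics/s6c.png

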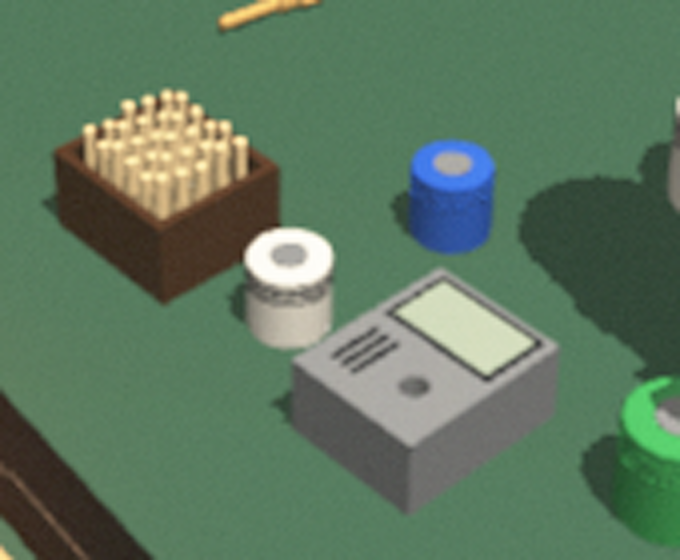

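Call:
{"name": "move_arm", "arguments": {
  "increments": [
    [[6,3,-15],0],
    [[0,0,-15],0],
    [[0,0,0],0],
    [[0,0,0],0],
    [[0,0,0],0],
    [[0,0,0],0],
    [[0,0,0],0],
    [[0,0,0],0]
  ]
}}

```text
clock: 13.7
tool_pos: [0.5037, 0.3406, 0.1253]
orientation: [-179.8, -0.1, -85.8]
force: [0.0, -0.9, -0.0]
opening: 0.0614
```

```bash
python3 - <<'E'
from h import *
S=snap('scene','s7.png')
a=cv2.resize(cv2.imread('pics/s7.png')[200:380,420:600],None,fx=3.3,fy=3.3,interpolation=cv2.INTER_CUBIC);cv2.imwrite('pics/s7c.png',a)
o=ctrl.get_obs();print(o['tool_pos'],o['orientation'])
E
```

```text
[0.50376962 0.34062948 0.12536919] [-1.79778669e+02 -7.85906283e-02 -8.58382136e+01]
```

View pics/s7c.png

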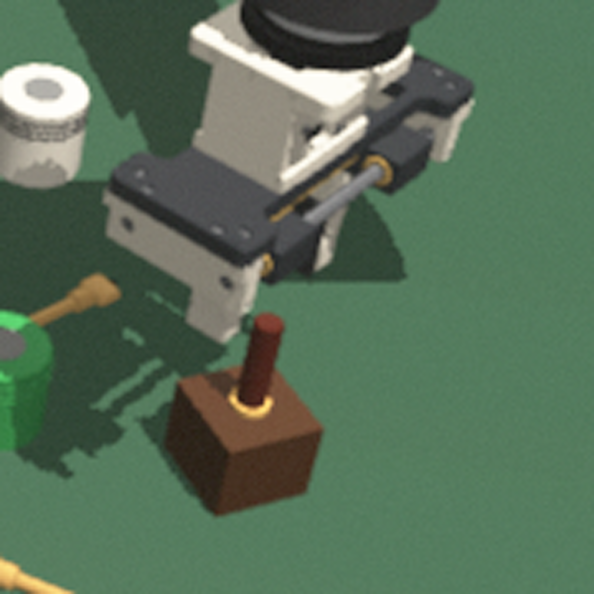

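Call:
{"name": "move_arm", "arguments": {
  "increments": [
    [[-2,4,0],0],
    [[-1,3,0],0],
    [[0,0,-10],0],
    [[0,0,-10],0],
    [[0,0,-10],0],
    [[0,0,-10],0],
    [[0,0,0],0],
    [[0,0,0],0]
  ]
}}

```text
clock: 14.55
tool_pos: [0.4996, 0.3481, 0.0808]
orientation: [-179.8, -0.1, -85.8]
force: [-0.0, 0.5, -0.6]
opening: 0.0612
```

Call:
{"name": "move_arm", "arguments": {
  "increments": [
    [[0,0,-8],0],
    [[0,0,-6],0],
    [[0,0,-4],0],
    [[0,0,-2],0],
    [[0,0,0],0],
    [[0,0,0],0],
    [[0,0,0],0],
    [[0,0,0],0]
  ]
}}

```text
clock: 15.35
tool_pos: [0.5002, 0.3485, 0.0599]
orientation: [-179.8, -0.1, -85.8]
force: [0.0, -1.1, 0.5]
opening: 0.0616
```

```bash
python3 - <<'E'
from h import *
S=snap('scene','s8.png')
a=cv2.resize(cv2.imread('pics/s8.png')[200:380,420:600],None,fx=3.3,fy=3.3,interpolation=cv2.INTER_CUBIC);cv2.imwrite('pics/s8c.png',a)
o=ctrl.get_obs();print(o['tool_pos'],o['orientation'])
E
```

```text
[0.5002268  0.34851571 0.05999329] [-1.79773029e+02 -7.54920234e-02 -8.58003810e+01]
```

View pics/s8c.png

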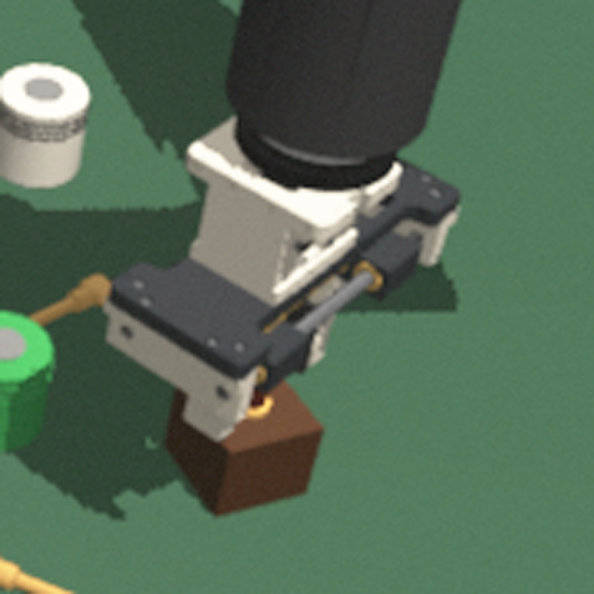

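Call:
{"name": "move_arm", "arguments": {
  "increments": [
    [[0,0,0],0],
    [[0,0,0],0],
    [[0,0,0],0],
    [[0,0,0],0],
    [[0,0,0],0],
    [[0,0,0],0],
    [[0,0,0],0],
    [[0,0,0],0]
  ],
  "jaw": -1
}}

```text
clock: 16.2
tool_pos: [0.5003, 0.3487, 0.0604]
orientation: [-179.7, -0.0, -85.8]
force: [-0.5, 0.4, -0.4]
opening: 0.0154
```

Call:
{"name": "move_arm", "arguments": {
  "increments": [
    [[0,0,0],0],
    [[0,0,10],0],
    [[0,0,15],0],
    [[0,0,15],0],
    [[0,0,15],0],
    [[0,0,15],0],
    [[0,0,0],0],
    [[0,0,0],0]
  ]
}}

```text
clock: 17.0
tool_pos: [0.5, 0.3481, 0.1357]
orientation: [-179.7, -0.1, -85.8]
force: [-0.9, -0.1, -1.7]
opening: 0.0155
```

```bash
python3 - <<'E'
from h import *
S=snap('scene','s9.png')
a=cv2.resize(cv2.imread('pics/s9.png')[200:380,420:600],None,fx=3.3,fy=3.3,interpolation=cv2.INTER_CUBIC);cv2.imwrite('pics/s9c.png',a)
o=ctrl.get_obs();print(o['tool_pos'],o['orientation'],o['force'])
E
```

```text
[0.50020241 0.34825354 0.13583104] [-1.79726341e+02 -5.48797558e-02 -8.57883129e+01] [ 0.57879489 -1.323772   -0.95987217]
```

View pics/s9c.png

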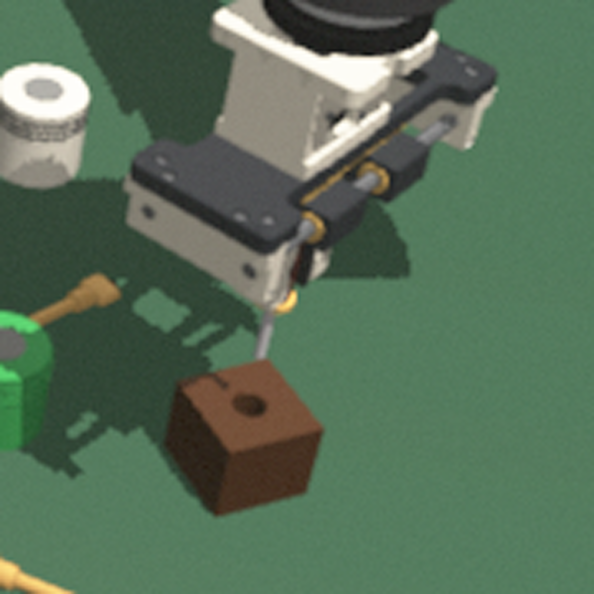

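```bash
python3 - <<'E'
from h import *
S=snap('scene','s10.png');T=snap('top','t10.png')
c=lambda p:((p[0]-420)*3.3,(p[1]-200)*3.3)
for z in(.085,.125,.155):print(z,c(proj(S,[.5002,.3485,z])))
print(c(proj(S,[.4998,.3477,.11])),c(proj(S,[.4998,.3477,.052])))
for n,y,x in(('s10',260,470),('t10',240,60)):
    a=cv2.resize(cv2.imread('pics/%s.png'%n)[y:y+80,x:x+80],None,fx=7,fy=7,interpolation=cv2.INTER_CUBIC);cv2.imwrite('pics/%sc.png'%n,a)
E
```

```text
0.085 (np.float64(256.5874997904184), np.float64(356.1476532534804))
0.125 (np.float64(270.3001666890474), np.float64(299.30499362678574))
0.155 (np.float64(281.035695343846), np.float64(254.80336562484268))
(np.float64(264.33988135586293), np.float64(319.78038944273845)) (np.float64(245.05912182925712), np.float64(399.84862250522275))
```

View pics/s10c.png

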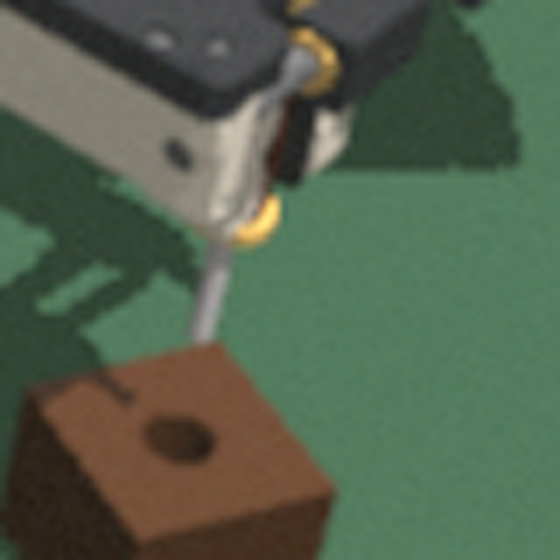

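View pics/t10c.png

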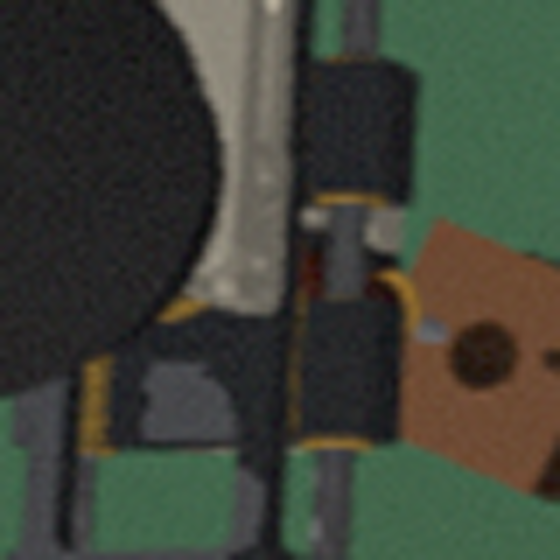

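```bash
python3 - <<'E'
from h import *
S=ctrl.snapshot('scene');T=ctrl.snapshot('top')
np.set_printoptions(precision=4,suppress=True)
f=lambda x,y,u,v:(x+(u+.5)/7-.5,y+(v+.5)/7-.5)
tt=f(60,240,435,331);ss=f(470,260,205,341)
print(tt,ss,tri(T,tt,S,ss),ray(T,*tt,.085),ray(S,*ss,.085),proj(T,[.5002,.3482,.085]),proj(S,[.5002,.3482,.085]))
# stand hole both
th=f(60,240,484,354);sh=f(470,260,180,440)
print('standhole',ray(T,*th,.05),ray(S,*sh,.05),tri(T,th,S,sh))
E
```

```text
(121.71428571428572, 286.85714285714283) (498.85714285714283, 308.2857142857143) [0.5014 0.3483 0.0845] [0.5031 0.3461 0.085 ] [0.4994 0.3502 0.085 ] (np.float64(120.30798417667347), np.float64(288.4137689406987)) (np.float64(497.6151531621846), np.float64(307.8276727624913))
standhole [0.5019 0.3456 0.05  ] [0.499  0.3497 0.05  ] [0.5004 0.3478 0.0492]
```

Call:
{"name": "move_arm", "arguments": {
  "increments": [
    [[0,0,10],0],
    [[24,-35,2],0],
    [[25,-35,2],0],
    [[25,-35,2],0],
    [[25,-35,0],0],
    [[25,-35,0],0],
    [[24,-35,0],0],
    [[0,0,0],0]
  ]
}}

```text
clock: 18.05
tool_pos: [0.6524, 0.1313, 0.1536]
orientation: [-179.8, -0.3, -85.4]
force: [-1.2, 1.2, -0.1]
opening: 0.0154
```

```bash
cat > look.py <<'E'
from h import *
import sys
n=sys.argv[1]
S=snap('scene','s%s.png'%n);T=snap('top','t%s.png'%n)
a=cv2.resize(cv2.imread('pics/s%s.png'%n)[230:330,310:410],None,fx=5.5,fy=5.5,interpolation=cv2.INTER_CUBIC);cv2.imwrite('pics/s%sc.png'%n,a)
o=ctrl.get_obs();print(o['clock'],o['tool_pos'],o['orientation'],o['force'],o['opening'])
E
python3 look.py 11
```

```text
18.15 [0.65074683 0.13417376 0.15365707] [-179.81478321   -0.23011523  -85.30881235] [-0.71919866 -0.12748067 -0.70091031] 0.015339946915723924
```

View pics/s11c.png

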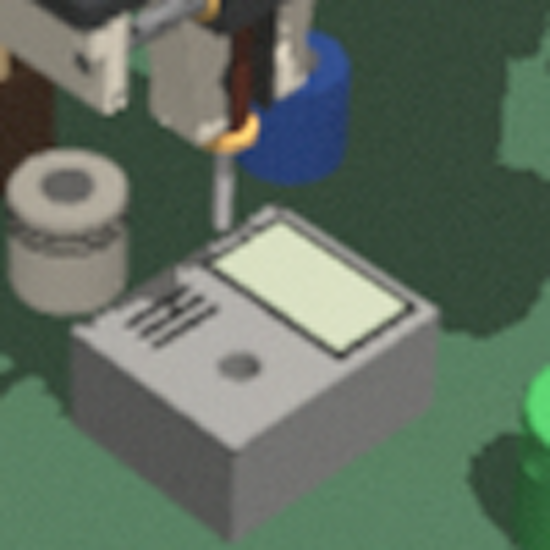

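View pics/t11.png

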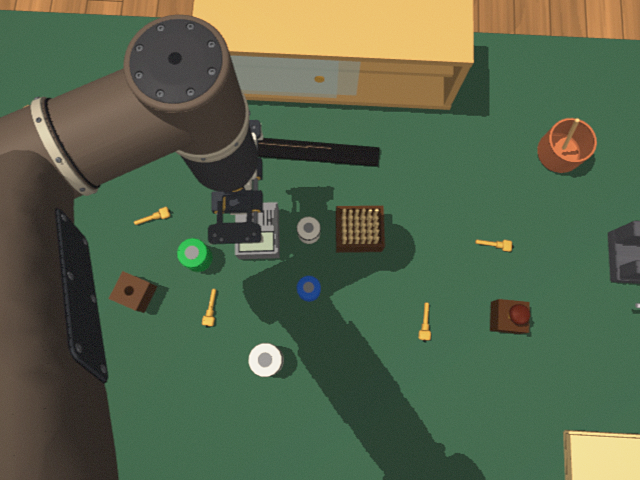

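Call:
{"name": "move_arm", "arguments": {
  "increments": [
    [[-1,2,0],0],
    [[-1,1,-10],0],
    [[0,0,-10],0],
    [[0,0,-10],0],
    [[0,0,-10],0],
    [[0,0,-4],0],
    [[0,0,0],0],
    [[0,0,0],0]
  ]
}}

```text
clock: 18.95
tool_pos: [0.6455, 0.1418, 0.1049]
orientation: [-180.0, -0.3, -85.0]
force: [-0.5, 1.2, -0.1]
opening: 0.0155
```

```bash
python3 look.py 12
```

```text
19.05 [0.64568559 0.14183969 0.10529467] [-179.9223844    -0.24020126  -84.96476571] [ 0.37233928 -1.18276087 -0.71039656] 0.015604053812073039
```

View pics/s12c.png

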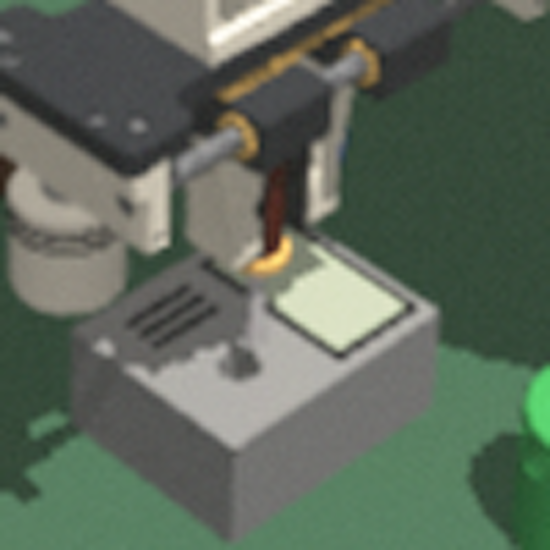

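Call:
{"name": "move_arm", "arguments": {
  "increments": [
    [[2,-3,0],0],
    [[1,-2,0],0],
    [[0,0,0],0],
    [[0,0,0],0],
    [[0,0,0],0],
    [[0,0,0],0],
    [[0,0,0],0],
    [[0,0,0],0]
  ]
}}

```text
clock: 19.85
tool_pos: [0.6499, 0.1362, 0.107]
orientation: [-179.8, -0.2, -85.0]
force: [0.6, -0.0, -1.6]
opening: 0.0156
```

```bash
python3 look.py 13; python3 - <<'E'
from h import *
S=ctrl.snapshot('scene')
c=lambda p:((p[0]-310+.5)*5.5-.5,(p[1]-230+.5)*5.5-.5)
o=ctrl.get_obs()['tool_pos'];print(c(proj(S,o+[.001,0,-.051])),c(proj(S,[.6497,.1371,.045])),c(proj(S,[.6497,.1371,.054])))
E
```

```text
19.95 [0.64988533 0.13622509 0.1069461 ] [-179.77524969   -0.19004001  -85.00107947] [-0.24885857 -0.2658357   1.17355775] 0.01569743030253511
(np.float64(229.30951220584842), np.float64(338.54188354934826)) (np.float64(232.91408206310794), np.float64(362.4519453103675)) (np.float64(233.55089030779985), np.float64(342.8192196869045))
```

View pics/s13c.png

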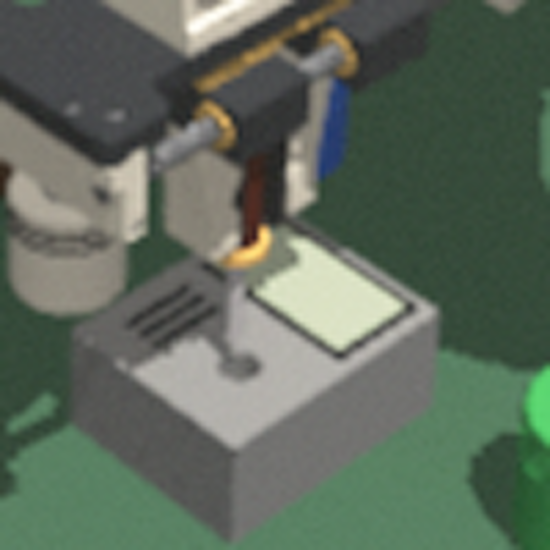

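Call:
{"name": "move_arm", "arguments": {
  "increments": [
    [[-1,1,0],0],
    [[0,0,0],0],
    [[0,0,-4],0],
    [[0,0,-4],0],
    [[0,0,0],0],
    [[0,0,0],0],
    [[0,0,0],0],
    [[0,0,0],0]
  ]
}}

```text
clock: 20.8
tool_pos: [0.6486, 0.1373, 0.0978]
orientation: [-179.8, -0.2, -85.0]
force: [-0.8, -1.0, -0.2]
opening: 0.0155
```

```bash
python3 look.py 14
```

```text
20.9 [0.64856652 0.13736069 0.09782409] [-179.80952395   -0.19888478  -84.992976  ] [-0.12612128 -0.58764028 -1.35025329] 0.015906337108475662
```

View pics/s14c.png

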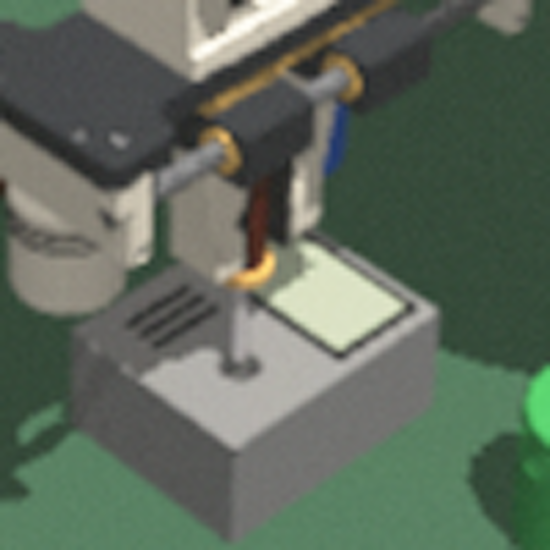

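Call:
{"name": "move_arm", "arguments": {
  "increments": [
    [[0,0,-4],0],
    [[0,0,-4],0],
    [[0,0,-4],0],
    [[0,0,-3],0],
    [[0,0,0],0],
    [[0,0,0],0],
    [[0,0,0],0],
    [[0,0,0],0]
  ]
}}

```text
clock: 21.7
tool_pos: [0.6485, 0.1373, 0.0813]
orientation: [-179.8, -0.2, -85.0]
force: [1.0, 0.1, -1.2]
opening: 0.0153
```

```bash
python3 look.py 15
```

```text
21.8 [0.64853369 0.13729324 0.0813489 ] [-179.81714018   -0.20588224  -84.99397106] [ 0.49479566  0.45045889 -1.40528472] 0.01580824143438281
```

View pics/s15c.png

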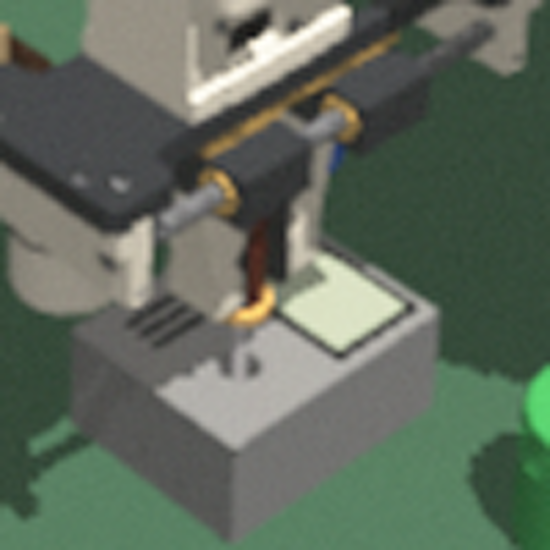

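Call:
{"name": "move_arm", "arguments": {
  "increments": [
    [[0,0,-2],0],
    [[0,0,-2],0],
    [[0,0,-2],0],
    [[0,0,-1],0],
    [[0,0,0],0],
    [[0,0,0],0],
    [[0,0,0],0],
    [[0,0,0],0]
  ]
}}

```text
clock: 22.6
tool_pos: [0.6486, 0.1373, 0.0738]
orientation: [-179.8, -0.2, -85.0]
force: [-0.6, 0.2, -0.1]
opening: 0.0154
```

Call:
{"name": "move_arm", "arguments": {
  "increments": [
    [[0,0,-1],0],
    [[0,0,-1],0],
    [[0,0,0],0],
    [[0,0,0],0],
    [[0,0,0],0],
    [[0,0,0],0],
    [[0,0,0],0],
    [[0,0,0],0]
  ]
}}

```text
clock: 23.4
tool_pos: [0.6487, 0.1373, 0.0726]
orientation: [-179.8, -0.2, -85.0]
force: [-0.2, 0.7, 1.5]
opening: 0.0155
```

Contact with the button is starting at about 1.5 N, as expected.

Call:
{"name": "move_arm", "arguments": {
  "increments": [
    [[0,0,-2],0],
    [[0,0,-2],0],
    [[0,0,0],0],
    [[0,0,0],0],
    [[0,0,0],0],
    [[0,0,0],0],
    [[0,0,0],0],
    [[0,0,0],0]
  ]
}}

```text
clock: 24.2
tool_pos: [0.6488, 0.1374, 0.0693]
orientation: [-179.7, -0.2, -85.0]
force: [-2.6, -0.7, 3.5]
opening: 0.0156
```

Call:
{"name": "move_arm", "arguments": {
  "increments": [
    [[0,0,-2],0],
    [[0,0,0],0],
    [[0,0,0],0],
    [[0,0,0],0],
    [[0,0,0],0],
    [[0,0,0],0],
    [[0,0,0],0],
    [[0,0,0],0]
  ]
}}

```text
clock: 25.0
tool_pos: [0.6489, 0.1373, 0.0683]
orientation: [-179.7, -0.2, -84.9]
force: [-2.3, -0.1, 4.4]
opening: 0.0156
```

Call:
{"name": "move_arm", "arguments": {
  "increments": [
    [[0,0,-2],0],
    [[0,0,-2],0],
    [[0,0,-2],0],
    [[0,0,-2],0],
    [[0,0,-2],0],
    [[0,0,-2],0],
    [[0,0,-2],0],
    [[0,0,-2],0]
  ]
}}

```text
clock: 25.8
tool_pos: [0.6492, 0.1374, 0.0677]
orientation: [-179.4, -0.3, -84.7]
force: [-7.9, 0.7, 18.8]
opening: 0.0154
```

```bash
python3 look.py 16;python3 look.py 17
```

```text
25.9 [0.64921926 0.13738281 0.06769913] [-179.36754565   -0.31020145  -84.65269557] [-7.2095662   0.5101424  18.49541064] 0.015508358106495363
26.0 [0.64920595 0.13737102 0.06767042] [-179.3729401    -0.30955118  -84.65941792] [-8.57070995 -0.82524072 18.26502383] 0.015580668181106554
```

View pics/s17c.png

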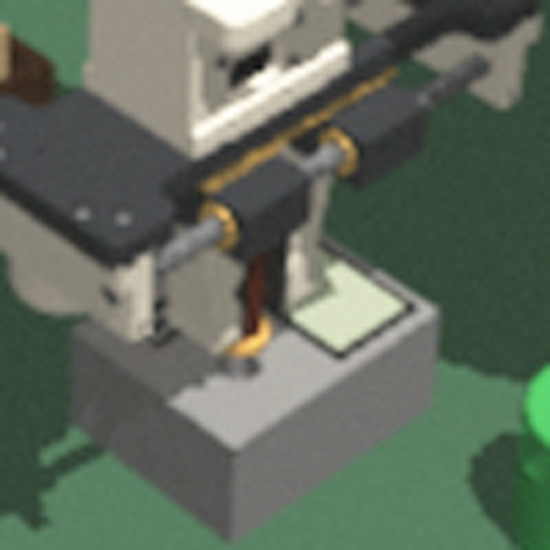

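View pics/t17.png

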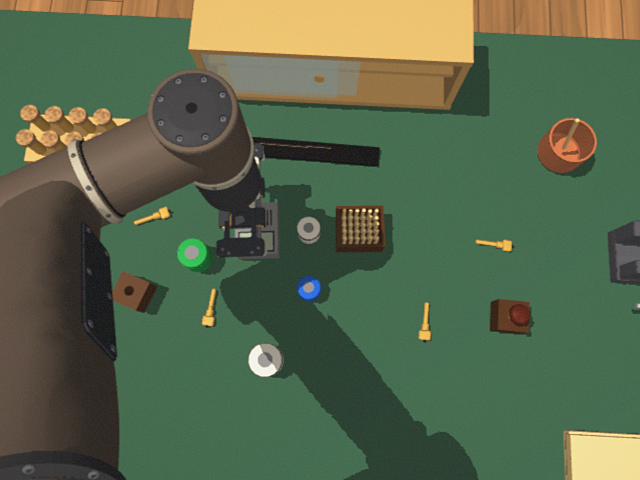

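View pics/s17.png

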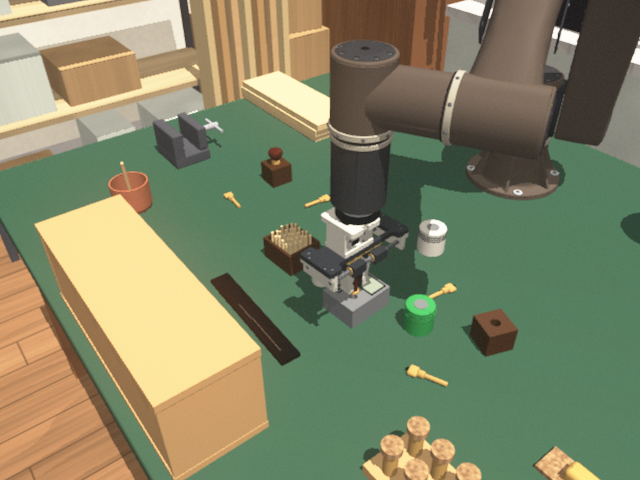

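The sensor still stands at (308,230) in the top view, between the station and the box. The pegs, fingerboard and reamer have not moved, and the button is held at its stop.

```bash
python3 -c "
from h import *
print(ctrl.get_obs()['force']);print(ctrl.close_job())"
```

```text
[-8.57070995 -0.82524072 18.26502383]
the job is handed in; nothing more can be done
None
```

I stood the sensor between the base station and the walnut box and let go. I then took the stylus from the left stand, put its pin down the station hole and pressed the button. I handed the job in at about 26 s, still gripping the stylus and holding the button down.

**Sensor:** the last pictures show it upright and touching neither. After release the top view put it about 2.5 mm off the midline, towards the box, with about 31–36 mm clear on each side.

**Button:** contact began with the tool at about z = 73 mm. The tool stopped at 67.7 mm with a steady downward push of about 18 N. The spring needs only 5 N, so I take it to be fully down on its stop, but I could not see the button itself.

**Left alone:** the pegs, fingerboard and reamer look unmoved, as do the look-alike cylinders.

**Disagreements:**
- The two cameras differed by 3–7 mm across the bench, mostly in y, so I used positions triangulated from both.
- The sensor's midline figure comes from the top camera alone.
- While pressing there was also a steady sideways force of about 8 N in x, so the pin or collar probably rests against the hole's edge.

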